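# Turn the sample carousel to its wide bin and drop in the long tube

### The job

File the longer of the two capped tubes in the sample carousel: first turn the carousel by its knob until the one wide bin lies squarely under the window in the clear hood, with no divider showing in the window, then take the long tube from the rest and drop it in through the window so that it lies down in that bin. Leave the short tube in its rest and do not shove or knock over the bottle and the jar that stand around.

Things in the scene. Friction and masses are not known exactly. Their poses are not given: they have to be found in the camera images.
- carousel: The carousel's fixed stand: grey plate 340 x 340 x 6 mm lying on the table with four corner posts that carry a clear plastic hood, 340 x 340 mm, 5 mm thick, its top 85 mm above the table. Origin on the table at the rotor's vertical axis; z up, the window is towards its -x. The stand is fixed; the rotor under the hood turns.
- rotor (a joint): Turn of the rotor in its stand, rad, growing counter-clockwise seen from above; turns either way more than a full turn. 0 (or any whole turn) when the wide bin is centred under the window. Light friction (about 0.06 N m): it stays where it is left.
- window (a point): Centre of the loading window in the hood, level with the hood's top, 120 mm in -x of the carousel's axis. Axes as carousel. The window spans 78 to 170 mm out from the axis along x (open at the hood's edge) and 120 mm along y, steel-framed on three sides. The rotor's outer wall stands below it, 162 mm from the axis.
- wide_bin (a point): Point on the wide bin's floor, on its middle line, 120 mm from the axis (-x points outward, z up); turns with the rotor. The rotor is a round tray (grey floor, white walls) of 162 mm radius, hub radius 28 mm, with upright 3 mm dividers into one wide bin (90 degrees) and six narrow bins (45 degrees each). Bin floor 36 mm, wall tops 76 mm above the table.
- knob_top (a point): Middle of the top of the rotor's black bar knob, on the rotor's axis, 126 mm above the table. The bar is 56 mm long, 16 mm wide, 32 mm tall and lies along the wide bin's middle line, this point's x axis; z up. Turning it turns the rotor. Under the bar is a disc of 20 mm radius, its top 95 mm above the table.
- long_tube: The capped glass tube to be filed: 100 mm long, 16 mm diameter, purple cap 18 mm in diameter and 18 mm long at its +x end, 22 g. Origin at its middle on its axis; x along the tube. At the start it lies level in the rest, its axis 30 mm above the table.
- short_tube: The capped glass tube to be left: 75 mm long, 13 mm diameter, same cap. Origin on its axis, 29 mm from its foot; x along the tube towards the cap. Lies in the other place of the rest, its axis 28 mm above the table.
- rest: Fixed steel rest, a plate 75 x 150 x 6 mm, origin at its middle on the table. It holds the two tubes level, parallel to its x axis, at y = +40 and -40 mm (which is where varies). Each tube lies on notch blocks 24 mm high, standing 19 to 27 mm either way of the tube's origin; the 39 mm between them is free for fingers.
- bottle: Clear bottle standing behind, 58 mm diameter, 125 mm tall, origin under its middle.
- jar: Amber jar standing nearer the robot, 64 mm diameter, 70 mm tall, origin under its middle.
There are look-alikes about, which are no part of the job. What is shaped like the long_tube but red is not meant.

How it is judged:
By the outcome, as a careful person would: the job done as asked, in the order asked, and still so for the second after the job is handed in, with the robot touching nothing.
It also fails if it takes over 64 s, if anything falls off the work surface, if the arm or the gripper's body presses on something with over 40 N, if the wrist force passes 120 N, or if a joint passes its speed limit or range.

### The arm

A 6-joint arm with a two-finger parallel gripper is mounted at the origin on the work surface. World frame = base frame: x ahead of the robot, y to its left, z up, the work surface at z = 0. Lengths are in m, angles in rad, forces in N, time in s.
With the tool pointing down it reaches from about 0.35 to 0.975 m from the base axis. Payload 4.9 kg.
Tool frame: the origin (TCP) lies at the very end of the fingers, on their centre line; the grasp point (between the pads) lies 19 mm behind it; z points along the fingers, y is the direction in which the jaws open and shut (so a half turn about z gives the same grasp; the last joint's range is limited). The gripper opens to 85 mm and grips with 20 to 120 N. Pads are 22 mm wide; open, the fingers measure 114 mm over their backs; the gripper's body (76 mm by 85 mm) begins 54 mm behind the grasp point. The pads swing forward as they close: fully open they stand 13 mm farther back than shut.
Start: joints at [1.224, 0.053, 1.613, -0, 1.476, -0.119], TCP at [0.141, 0.609, 0.231] pointing down, gripper open.
Joint ranges: [-3.01, 3.01], [-1.01, 2.22], [0.06, 2.58], [-1.02, 4.17], [0.09, 2.62], [-3.14, 3.14]. Speed limits (rad/s): [2.57, 2.57, 3.14, 3.14, 3.14, 3.14].

### API

Orientations are given as a unit quaternion [w, x, y, z].
In Python, from plant import monitor, eyes, manip gives the robot as it stands.
- The arm moves only by the tool step_arm, never from a script. Its argument "motion" is a list of rows, each a list of 7 numbers: the shift along the world's x, y, z scaled (see below), then the turn, a rotation vector about the world's x, y, z scaled (see below), then the closure in counts, from 0 (fully open) to 255 (shut). In form: [[x, y, z, ax, ay, az, grip], ...]. A call has 1 to 10 rows; each row is the pose to reach, as a shift and turn from the pose commanded when the call began; what a row does not reach only later rows make up. The controller multiplies each number of a shift by 0.5 m and each number of a turn by 1.5 rad. A row lasts 1/10 s, in which the tool goes at most 50 mm and 8.59 degrees, less where a joint would pass 70% of its speed; a pose out of reach is approached as far as the arm can. A call with a number of a shift or a turn outside -1 to 1 is refused whole. A call with a gripper value outside its range is refused whole. The fingers move at their own pace and stop on an object; the grip force is fixed at half the most. Time passes only in rows, so rows that repeat a pose let the fingers close. It gives the time, the measured TCP pose, the force and the opening at its end, in the units of the state.
- monitor.state(): the state, without advancing time (a new reading comes with each control period).
- eyes.grab_frame(name): name is "scene" or "top"; returns a dict with "pixels" (384x512x3 uint8, red, green, blue), "mtx" (3x3 intrinsics, pixels), "rvec" (rotation vector, rad) and "tvec" (3), from world to camera coordinates, as OpenCV has them. Camera axes: x right, y down, z forward; pixel columns grow to the right and rows downward; lengths in m; the calibration is good to about 2 mm. A picture is of the moment at which its call begins. There is no depth.
- manip.job_done(): hands the job in, once; it reports no verdict.
Trained networks look in the newest picture that a camera, given by its name, has taken for a name from the list of things; names that differ only in an ending like _2 or _b are one class to them, and where a whole thing is asked for, a point or a joint stands for the part that bears it (a point fixed in the world has none). Each returns a list of dicts, best first, with "p" (0 to 1); they miss things now and then, are a little off and sometimes report something else, mostly with a low value. They report only what shows in the picture. A call takes as long as a camera call. They do not tell look-alikes from the thing itself.
- eyes.look_for(name, camera): "box" ([centre column, centre row, width, height] in pixels, round what is visible of it).
- eyes.pinpoint(name, camera): "uv" ([column, row] in pixels: a listed point, or the origin of a listed thing).
The state is a dict: "time": time; "joint_pos": joint angles; "joint_vel": joint speeds; "joint_efforts": joint torques, N m; "tool_pos": TCP position; "tool_rot": TCP orientation; "contact_force": force on the tool from outside, world axes, zero at the start; "ft_torque": the same for the moment, N m; "gripper_width": opening from 0.0 (shut) to 1.0 (fully open).
Only numpy, scipy, OpenCV 4.12 (cv2) and the standard library are available. Lean on these libraries where they do the work, as an engineer would, in place of code of your own. Each camera call takes 0.05 s, during which the arm holds its last target.

## Working session

There is one attempt and no reset: what is moved stays moved. The work goes in short steps, Python scripts to look and compute and a tool call to move; the robot and the scene stay as the last step left them, time stands still between calls to the robot, and variables do not carry over. Pictures are saved under pics/ and viewed, and the job is handed in when it is done.

Besides the shell and the picture viewer there is one more tool, called after "Request:" as name([rows], argument=value, ...), one row to a line, values as JSON. step_arm: Moves the arm, as the interface text tells. Its arguments: {"type":"object","properties":{"motion":{"type":"array","items":{"type":"array","items":{"type":"number"}}}},"required":["motion"]}

```bash
ls; mkdir -p pics
cat > h.py <<'E'
import numpy as np, cv2
from plant import monitor, eyes, manip
def snap(cam,fn):
    f=eyes.grab_frame(cam); cv2.imwrite('pics/'+fn,f['pixels'][:,:,::-1]); return f
def ray(f,uv):
    K=np.array(f['mtx'],float);R,_=cv2.Rodrigues(np.array(f['rvec'],float));t=np.array(f['tvec'],float).ravel()
    d=R.T@np.linalg.inv(K)@np.array([uv[0],uv[1],1.]);c=-R.T@t
    return c,d
def atz(f,uv,z):
    c,d=ray(f,uv);return c+d*(z-c[2])/d[2]
def proj(f,p):
    q,_=cv2.projectPoints(np.array(p,float).reshape(-1,3),np.array(f['rvec'],float),np.array(f['tvec'],float),np.array(f['mtx'],float),None);return q.reshape(-1,2)
def tri(fs,uvs):
    A=np.zeros((3,3));b=np.zeros(3)
    for f,uv in zip(fs,uvs):
        c,d=ray(f,uv);d/=np.linalg.norm(d);P=np.eye(3)-np.outer(d,d);A+=P;b+=P@c
    return np.linalg.solve(A,b)
E
python3 - <<'E'
from h import *
z={'carousel':0,'window':.085,'wide_bin':.036,'knob_top':.126,'long_tube':.03,'short_tube':.028,'rest':0,'bottle':0,'jar':0}
for cam in ['scene','top']:
    f=snap(cam,cam+'0.png');print(cam,ray(f,[256,192]))
    for n in z:
        print(n,[(np.round(r['uv']),round(r['p'],2),np.round(atz(f,r['uv'],z[n])[:2],3)) for r in eyes.pinpoint(n,cam)[:3]])
print(monitor.state())
E
```

```text
pics
scene (array([0.91745813, 0.54419328, 0.66502723]), array([-0.44289933, -0.66008368, -0.60683542]))
carousel [(array([273., 331.]), 0.83, array([0.612, 0.153]))]
window [(array([337., 260.]), 0.79, array([0.479, 0.141])), (array([226., 185.]), 0.66, array([ 0.533, -0.137]))]
wide_bin []
knob_top [(array([277., 275.]), 0.81, array([0.608, 0.147]))]
long_tube [(array([202., 170.]), 0.68, array([ 0.515, -0.28 ])), (array([139., 188.]), 0.53, array([ 0.666, -0.288]))]
short_tube [(array([225., 184.]), 0.57, array([ 0.497, -0.207]))]
rest [(array([213., 186.]), 0.77, array([ 0.505, -0.247])), (array([278., 274.]), 0.34, array([0.533, 0.053]))]
bottle [(array([117., 246.]), 0.69, array([ 0.761, -0.171]))]
jar [(array([301., 184.]), 0.72, array([ 0.326, -0.15 ]))]
top (array([ 0.44144858, -0.05445371,  0.82568624]), array([ 0.13580874, -0.00521185, -0.9908003 ]))
carousel [(array([157., 168.]), 0.95, array([0.609, 0.148])), (array([135., 155.]), 0.22, array([0.638, 0.194]))]
window [(array([144., 225.]), 0.6, array([0.487, 0.148])), (array([348., 210.]), 0.46, array([ 0.506, -0.228]))]
[... 428 characters left out ...]
 -0.142]))]
{'time': 1.0, 'joint_pos': array([ 1.22401644e+00,  5.26930605e-02,  1.61289470e+00, -1.76835123e-05,
        1.47598750e+00, -1.19015147e-01]), 'joint_vel': array([ 0.00037311, -0.00111638,  0.00067847, -0.00154925,  0.00266777,
       -0.00026305]), 'joint_efforts': array([-6.99055527e-04, -3.93687093e+01, -3.70476472e+01, -1.92383218e-04,
        4.45332535e-04, -2.66520902e-05]), 'tool_pos': array([0.14113435, 0.60884245, 0.23131105]), 'tool_rot': array([1.05720193e-05, 1.13635538e-01, 9.93522503e-01, 6.43220233e-06]), 'contact_force': array([0.42106853, 0.58571287, 0.44499048]), 'ft_torque': array([-0.0241421 ,  0.03849972, -0.02125802]), 'gripper_width': 0.9991808358415719}
```

Run:
```python
import cv2
for c in ['scene','top']:
    i=cv2.imread(f'pics/{c}0.png');cv2.imwrite(f'pics/{c}0b.png',cv2.resize(i,None,fx=1.56,fy=1.56,interpolation=cv2.INTER_CUBIC))
i=cv2.imread('pics/top0.png')[80:280,60:260];cv2.imwrite('pics/c0.png',cv2.resize(i,None,fx=3,fy=3,interpolation=cv2.INTER_CUBIC))
```

```text
(no output)
```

View pics/scene0b.png

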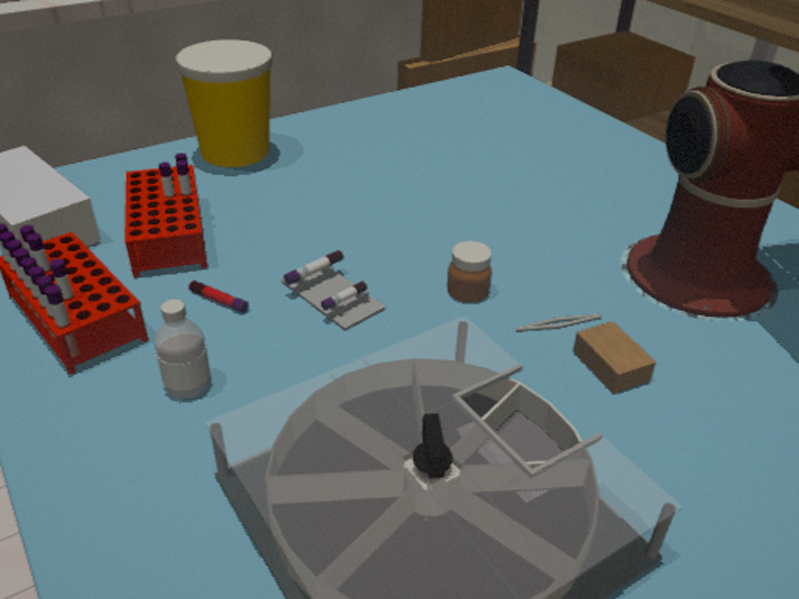

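View pics/top0b.png

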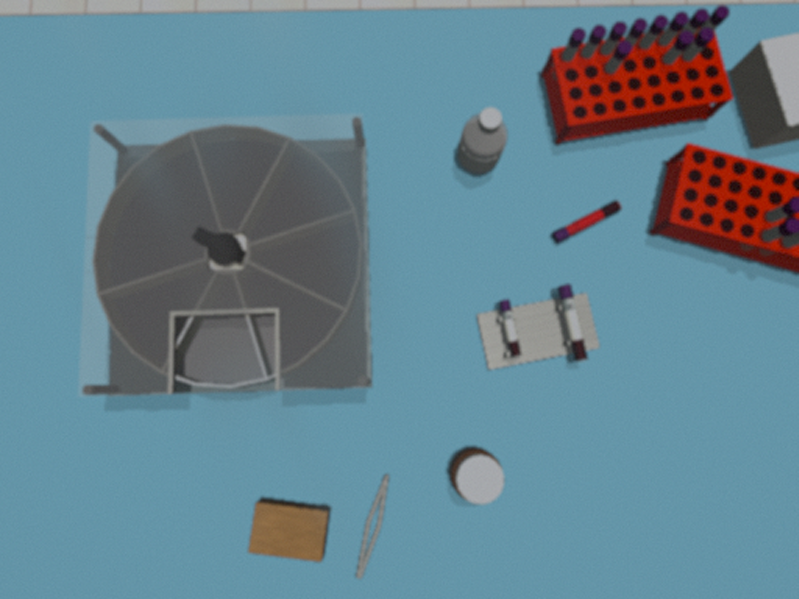

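View pics/c0.png

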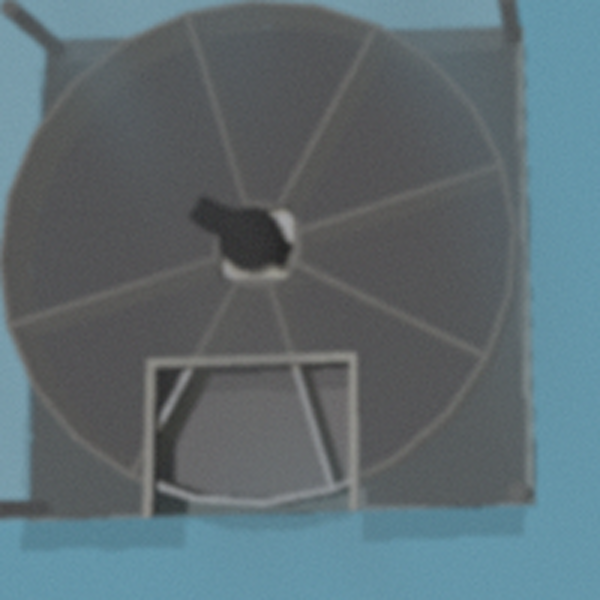

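Run:
```python
from h import *
f=eyes.grab_frame('top')
C=lambda u,v:(u/3+60,v/3+80)
ax=np.array([.608,.148])
for n,uv,z in [('d1',(190,15),.076),('d2',(375,32),.076),('d3',(498,165),.076),('d4',(483,355),.076),('d5',(333,485),.076),('d6',(135,475),.076),('d7',(10,325),.076),
 ('winUL',(150,360),.085),('winUR',(355,355),.085),('winLL',(150,515),.085),('winLR',(355,508),.085),('hoodLR',(530,500),.085),('hoodLL',(-12,518),.085)]:
    p=atz(f,C(*uv),z)[:2];d=p-ax;print(n,p.round(3),np.linalg.norm(d).round(3),np.degrees(np.arctan2(d[1],d[0])).round(1))
# tube ends (1.56 scaling of full)
for n,uv,z in [('Lcap',(565,288),.03),('Lfoot',(579,357),.03),('Scap',(505,303),.028),('Sfoot',(515,354),.028),('rest a',(478,316),.006),('rest b',(490,367),.006),('rest c',(599,345),.006),('rest d',(587,294),.006)]:
    print(n,atz(f,(uv[0]/1.5605,uv[1]/1.5605),z).round(3))
```

```text
d1 [0.762 0.198] 0.162 18.0
d2 [0.748 0.077] 0.157 -27.0
d3 [ 0.656 -0.003] 0.158 -72.2
d4 [0.534 0.008] 0.159 -118.0
d5 [0.455 0.101] 0.161 -163.0
d6 [0.463 0.223] 0.163 152.5
d7 [0.559 0.305] 0.165 107.5
winUL [0.534 0.213] 0.099 138.8
winUR [0.534 0.086] 0.096 -140.2
winLL [0.439 0.21 ] 0.18 159.9
winLR [0.44  0.086] 0.179 -159.6
hoodLR [ 0.443 -0.021] 0.236 -134.4
hoodLL [0.439 0.308] 0.233 136.6
Lcap [ 0.561 -0.273  0.03 ]
Lfoot [ 0.472 -0.285  0.03 ]
Scap [ 0.544 -0.195  0.028]
Sfoot [ 0.478 -0.204  0.028]
rest a [ 0.53  -0.162  0.006]
rest b [ 0.463 -0.175  0.006]
rest c [ 0.488 -0.319  0.006]
rest d [ 0.556 -0.308  0.006]
```

Request:
step_arm([
  [0.936,-0.92,-0.06,0,0,-0.6,0],
  [0.936,-0.92,-0.06,0,0,-0.6,0],
  [0.936,-0.92,-0.06,0,0,-0.6,0],
  [0.936,-0.92,-0.06,0,0,-0.6,0],
  [0.936,-0.92,-0.06,0,0,-0.6,0],
  [0.936,-0.92,-0.06,0,0,-0.6,0],
  [0.936,-0.92,-0.06,0,0,-0.6,0],
  [0.936,-0.92,-0.06,0,0,-0.6,0],
  [0.936,-0.92,-0.06,0,0,-0.6,0],
  [0.936,-0.92,-0.06,0,0,-0.6,0],
])

```text
time: 2.05
tool_pos: [0.4986, 0.2571, 0.2088]
tool_rot: [0.0, 0.535, 0.845, 0.0]
contact_force: [0.8, 2.0, 1.0]
gripper_width: 1.001
```

Request:
step_arm([
  [0.221,-0.216,-0.04,0,0,-0.612,0],
  [0.221,-0.216,-0.04,0,0,-0.612,0],
  [0.221,-0.216,-0.04,0,0,-0.612,0],
  [0.221,-0.216,-0.04,0,0,-0.612,0],
  [0.221,-0.216,-0.04,0,0,-0.612,0],
  [0.221,-0.216,-0.098,0,0,-0.612,0],
  [0.221,-0.216,-0.098,0,0,-0.612,0],
  [0.221,-0.216,-0.098,0,0,-0.612,0],
])

```text
time: 2.85
tool_pos: [0.6072, 0.1507, 0.1587]
tool_rot: [-0.0, 0.853, 0.522, -0.001]
contact_force: [-0.1, -0.6, 0.7]
gripper_width: 0.997
```

Run:
```python
from h import *
for c in ['scene','top']:
    f=snap(c,c+'1.png');i=cv2.imread(f'pics/{c}1.png');i=i[150:384,100:450] if c=='scene' else i[60:280,40:290]
    cv2.imwrite(f'pics/{c}1b.png',cv2.resize(i,None,fx=2.2,fy=2.2,interpolation=cv2.INTER_CUBIC))
```

```text
(no output)
```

View pics/scene1b.png

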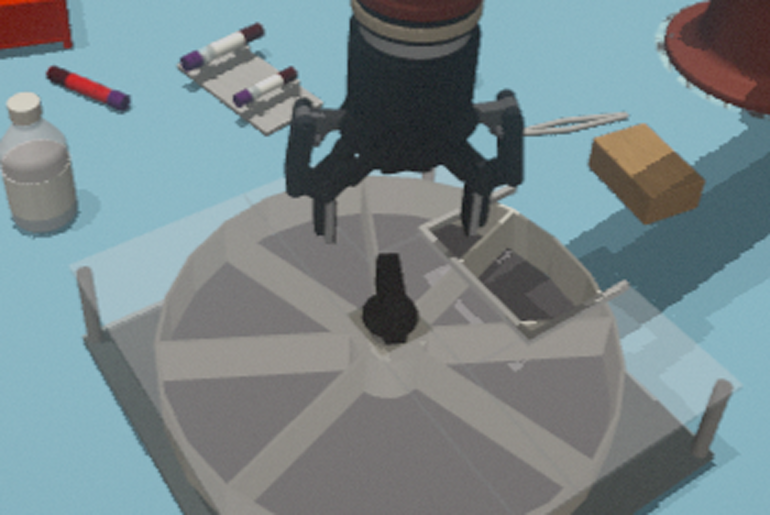

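View pics/top1b.png

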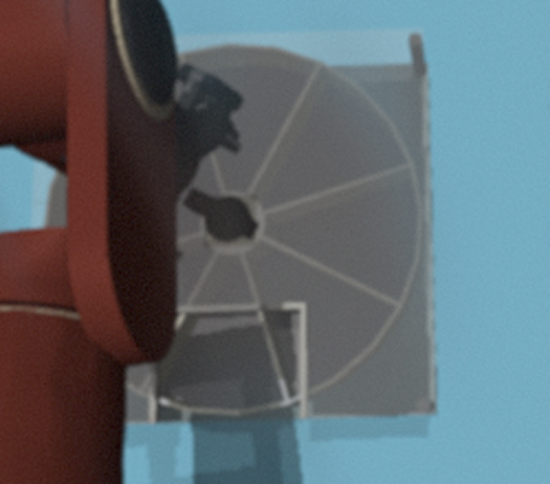

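Request:
step_arm([
  [0,0,-0.06,0,0,0,0],
  [0,0,-0.12,0,0,0,0],
  [0,0,-0.12,0,0,0,0],
  [0,0,-0.12,0,0,0,0],
])

```text
time: 3.35
tool_pos: [0.6081, 0.1509, 0.1004]
tool_rot: [0.0, 0.853, 0.521, 0.0]
contact_force: [-0.1, 0.2, 1.3]
gripper_width: 1.0
```

Request:
step_arm([
  [0,0,0,0,0,0,255],
  [0,0,0,0,0,0,255],
  [0,0,0,0,0,0,255],
  [0,0,0,0,0,0,255],
  [0,0,0,0,0,0,255],
  [0,0,0,0,0,0,255],
  [0,0,0,0,0,0,255],
  [0,0,0,0,0,0,255],
])

```text
time: 4.15
tool_pos: [0.609, 0.1503, 0.1003]
tool_rot: [0.001, 0.854, 0.521, 0.001]
contact_force: [4.5, -2.9, 2.2]
gripper_width: 0.176
```

Request:
step_arm([
  [0,0,0,0,0,0.09,255],
  [0,0,0,0,0,0.18,255],
  [0,0,0,0,0,0.27,255],
  [0,0,0,0,0,0.36,255],
  [0,0,0,0,0,0.45,255],
  [0,0,0,0,0,0.54,255],
  [0,0,0,0,0,0.63,255],
  [0,0,0,0,0,0.72,255],
  [0,0,0,0,0,0.8,255],
  [0,0,0,0,0,0.87,255],
])

```text
time: 5.15
tool_pos: [0.6114, 0.1507, 0.1004]
tool_rot: [0.004, 0.36, 0.933, 0.002]
contact_force: [14.8, 0.8, -6.3]
gripper_width: 0.175
```

Request:
step_arm([
  [0,0,0,0,0,0.08,255],
  [0,0,0,0,0,0.17,255],
  [0,0,0,0,0,0.26,255],
  [0,0,0,0,0,0.34,255],
  [0,0,0,0,0,0.42,255],
  [0,0,0,0,0,0.47,255],
  [0,0,0,0,0,0.499,255],
  [0,0,0,0,0,0.499,255],
  [0,0,0,0,0,0.499,255],
])

```text
time: 6.05
tool_pos: [0.612, 0.152, 0.1004]
tool_rot: [0.006, -0.004, 1.0, 0.002]
contact_force: [18.6, 5.5, -7.1]
gripper_width: 0.173
```

Run:
```python
from h import *
for c in ['scene','top']:
    f=snap(c,c+'2.png');i=cv2.imread(f'pics/{c}2.png');i=i[150:384,100:450] if c=='scene' else i[60:280,40:290]
    cv2.imwrite(f'pics/{c}2b.png',cv2.resize(i,None,fx=2.2,fy=2.2,interpolation=cv2.INTER_CUBIC))
```

```text
(no output)
```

View pics/scene2b.png

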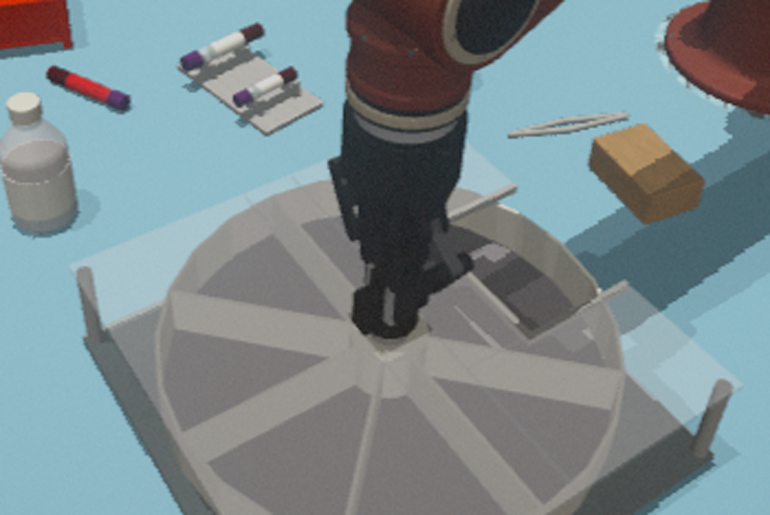

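View pics/top2b.png

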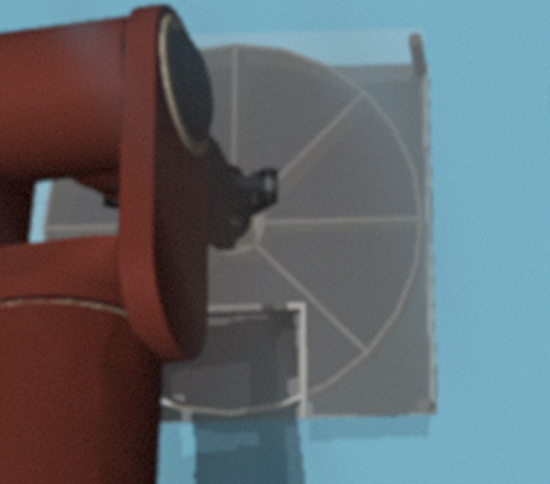

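Request:
step_arm([
  [0,0,0,0,0,0,0],
  [0,0,0,0,0,0,0],
  [0,0,0,0,0,0,0],
  [0,0,0,0,0,0,0],
  [0,0,0,0,0,0,0],
  [0,0,0,0,0,0,0],
  [0,0,0.1,0,0,0,0],
  [0,0,0.2,0,0,0,0],
])

```text
time: 6.95
tool_pos: [0.6061, 0.1505, 0.198]
tool_rot: [-0.003, -0.004, 1.0, -0.0]
contact_force: [0.6, 0.5, 1.0]
gripper_width: 1.003
```

Request:
step_arm([
  [0,-0.1,0.0,0,0,0,0],
  [0,-0.2,0,0,0,0,0],
  [0,-0.3,0,0,0,0,0],
  [-0.1,-0.4,0,0,0,0.05,0],
  [-0.14,-0.5,0,0,0,0.1,0],
  [-0.18,-0.6,0,0,0,0.1,0],
  [-0.18,-0.7,0,0,0,0.1,0],
  [-0.18,-0.8,0,0,0,0.1,0],
  [-0.18,-0.86,0,0,0,0.1,0],
  [-0.18,-0.86,0,0,0,0.1,0],
])

```text
time: 7.95
tool_pos: [0.517, -0.2841, 0.1997]
tool_rot: [0.0, -0.076, 0.997, -0.001]
contact_force: [0.8, 1.2, 0.1]
gripper_width: 1.002
```

Run:
```python
from h import *
f=snap('top','top3.png')
for n,z in [('carousel',0),('window',.085),('wide_bin',.036),('knob_top',.126),('long_tube',.03)]:
    print(n,[(np.round(r['uv']),round(r['p'],2),np.round(atz(f,r['uv'],z)[:2],3)) for r in eyes.pinpoint(n,'top')[:3]])
i=cv2.imread('pics/top3.png');cv2.imwrite('pics/top3b.png',cv2.resize(i[80:280,60:260],None,fx=3,fy=3,interpolation=cv2.INTER_CUBIC))
s=snap('scene','scene3.png')
cv2.imwrite('pics/scene3b.png',cv2.resize(cv2.imread('pics/scene3.png'),None,fx=1.5,fy=1.5,interpolation=cv2.INTER_CUBIC))
```

```text
carousel [(array([157., 171.]), 0.76, array([0.603, 0.148]))]
window [(array([145., 225.]), 0.94, array([0.485, 0.148]))]
wide_bin [(array([149., 226.]), 0.64, array([0.486, 0.154]))]
knob_top [(array([138., 155.]), 0.92, array([0.609, 0.151]))]
long_tube [(array([375., 138.]), 0.91, array([ 0.658, -0.305])), (array([371., 208.]), 0.9, array([ 0.513, -0.287]))]
```

View pics/top3b.png

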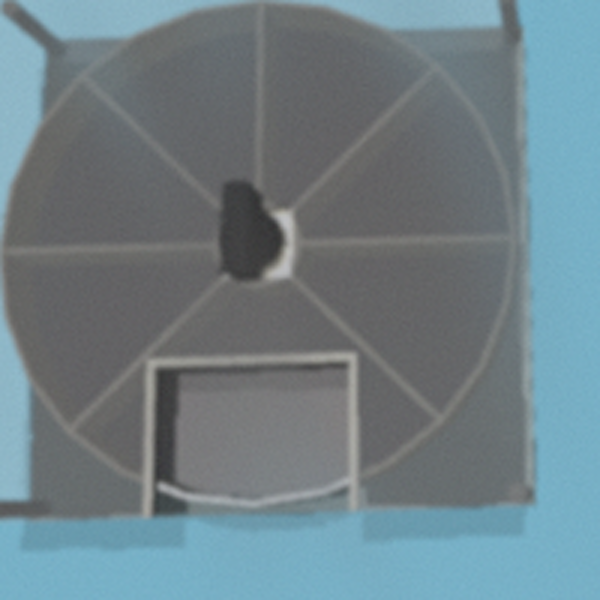

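View pics/scene3b.png

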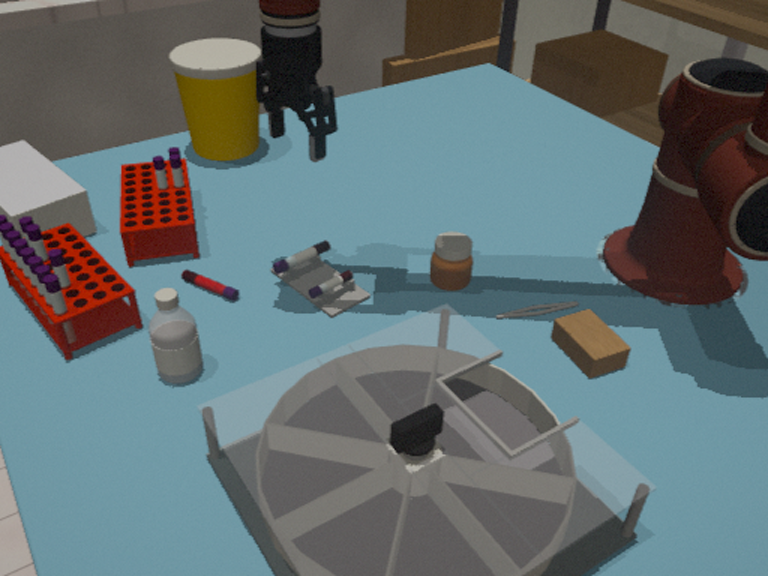

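Run:
```python
from h import *
s=eyes.grab_frame('scene');t=eyes.grab_frame('top')
for uv in [(277,266),(327,247)]: print(atz(s,(uv[0]/1.5,uv[1]/1.5),.03).round(4))
for c,f,cs in (('scene',s,(160,145,100,75)),('top',t,(290,165,110,85))):
    i=f['pixels'][:,:,::-1][cs[1]:cs[1]+cs[3],cs[0]:cs[0]+cs[2]]
    cv2.imwrite(f'pics/{c}4.png',cv2.resize(i,None,fx=7,fy=7,interpolation=cv2.INTER_CUBIC))
```

```text
[ 0.5623 -0.2742  0.03  ]
[ 0.4734 -0.2803  0.03  ]
```

View pics/scene4.png

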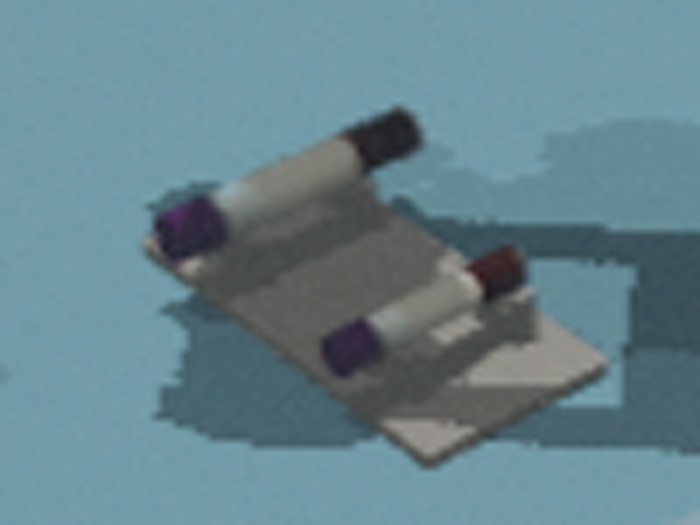

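View pics/top4.png

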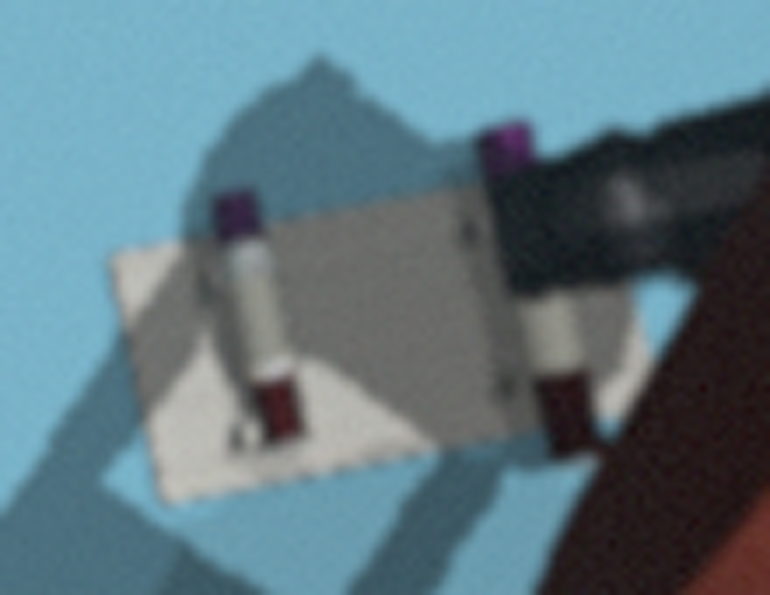

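Run:
```python
from h import *
s=eyes.grab_frame('scene');t=eyes.grab_frame('top')
S=[(163/7+160,232/7+145),(417/7+160,128/7+145)];T=[(503/7+290,125/7+165),(572/7+290,452/7+165)]
P=[]
for a,b in zip(S,T):
    p=tri([s,t],[a,b]);P.append(p);print(p.round(4),atz(s,a,.03).round(4),atz(t,b,.03).round(4))
d=P[0]-P[1];print((P[0]+P[1])/2,np.linalg.norm(d),np.degrees(np.arctan2(d[1],d[0])));print(monitor.state()['tool_pos'])
```

```text
[ 0.5655 -0.273   0.0294] [ 0.5663 -0.2729  0.03  ] [ 0.5648 -0.2724  0.03  ]
[ 0.469  -0.2849  0.0302] [ 0.4674 -0.2834  0.03  ] [ 0.4707 -0.2863  0.03  ]
[ 0.51723176 -0.27897278  0.02981699] 0.09721396597787853 7.018271074098429
[ 0.51807965 -0.278453    0.19956186]
```

Request:
step_arm([
  [0,0,-0.08,0,0,0,0],
  [0,0,-0.16,0,0,0,0],
  [0,0,-0.23,0,0,0,0],
  [0,0,-0.29,0,0,0,0],
  [0,0,-0.34,0,0,0,0],
  [0,0,-0.372,0,0,0,0],
  [0,0,-0.372,0,0,0,0],
  [0,0,-0.372,0,0,0,0],
])

```text
time: 9.3
tool_pos: [0.5184, -0.2795, 0.0142]
tool_rot: [0.0, -0.079, 0.997, -0.0]
contact_force: [0.1, 0.4, 1.2]
gripper_width: 0.999
```

Request:
step_arm([
  [0,0,0,0,0,0,255],
  [0,0,0,0,0,0,255],
  [0,0,0,0,0,0,255],
  [0,0,0,0,0,0,255],
  [0,0,0,0,0,0,255],
  [0,0,0,0,0,0,255],
  [0,0,0,0,0,0,255],
  [0,0,0,0,0,0,255],
])

```text
time: 10.1
tool_pos: [0.518, -0.2793, 0.0138]
tool_rot: [0.0, -0.079, 0.997, -0.0]
contact_force: [-1.0, 0.5, 2.9]
gripper_width: 0.166
```

Request:
step_arm([
  [0,0,0.04,0,0,0,255],
  [0,0,0.1,0,0,0,255],
  [0,0,0.18,0,0,0,255],
  [0,0,0.26,0,0,0,255],
  [0,0,0.34,0,0,0,255],
  [0,0,0.42,0,0,0,255],
  [0,0,0.42,0,0,0,255],
])

```text
time: 10.8
tool_pos: [0.5208, -0.2814, 0.2314]
tool_rot: [0.005, -0.079, 0.997, -0.004]
contact_force: [0.4, -1.2, -0.2]
gripper_width: 0.162
```

Run:
```python
from h import *
print(monitor.state()['gripper_width'])
for c in ('scene','top'):
    f=snap(c,c+'5.png');cv2.imwrite(f'pics/{c}5b.png',cv2.resize(cv2.imread(f'pics/{c}5.png'),None,fx=1.5,fy=1.5))
```

```text
0.16172385981852322
```

View pics/scene5b.png

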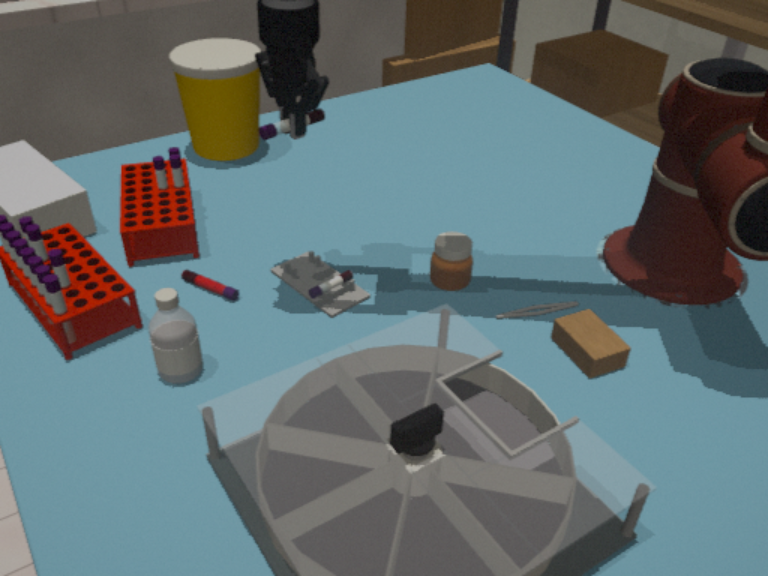

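Request:
step_arm([
  [0,0.09,0,0,0,-0.07,255],
  [-0.01,0.18,0,0,0,-0.15,255],
  [-0.02,0.27,0,0,0,-0.23,255],
  [-0.03,0.36,0,0,0,-0.31,255],
  [-0.04,0.45,0,0,0,-0.39,255],
  [-0.05,0.54,0,0,0,-0.47,255],
  [-0.06,0.63,0,0,0,-0.55,255],
  [-0.06,0.72,0,0,0,-0.62,255],
  [-0.06,0.8,0,0,0,-0.7,255],
  [-0.06,0.855,0,0,0,-0.77,255],
])

```text
time: 11.9
tool_pos: [0.4861, 0.1504, 0.2207]
tool_rot: [-0.002, 0.479, 0.878, -0.001]
contact_force: [0.8, 0.2, -0.2]
gripper_width: 0.169
```

Request:
step_arm([
  [0,0,0,0,0,-0.08,255],
  [0,0,0,0,0,-0.16,255],
  [0,0,0,0,0,-0.24,255],
  [0,0,0,0,0,-0.31,255],
  [0,0,0,0,0,-0.36,255],
  [0,0,0,0,0,-0.374,255],
  [0,0,0,0,0,-0.374,255],
  [0,0,0,0,0,-0.374,255],
])

```text
time: 12.7
tool_pos: [0.4874, 0.1481, 0.2224]
tool_rot: [-0.0, 0.702, 0.712, -0.001]
contact_force: [0.2, -0.3, -0.5]
gripper_width: 0.164
```

Request:
step_arm([
  [0,0,-0.06,0,0,0,255],
  [0,0,-0.12,0,0,0,255],
  [0,0,-0.17,0,0,0,255],
  [0,0,-0.2,0,0,0,255],
  [0,0,-0.2,0,0,0,255],
  [0,0,-0.2,0,0,0,255],
])

```text
time: 13.3
tool_pos: [0.4883, 0.1483, 0.1242]
tool_rot: [0.0, 0.703, 0.712, 0.0]
contact_force: [-0.2, 0.2, 1.0]
gripper_width: 0.164
```

Run:
```python
from h import *
print(monitor.state()['tool_pos'])
for c in ['scene','top']:
    f=snap(c,c+'6.png');i=cv2.imread(f'pics/{c}6.png');i=i[180:350,180:430] if c=='scene' else i[130:280,60:260]
    cv2.imwrite(f'pics/{c}6b.png',cv2.resize(i,None,fx=3.2,fy=3.2,interpolation=cv2.INTER_CUBIC))
```

```text
[0.48832422 0.14826624 0.12415468]
```

View pics/scene6b.png

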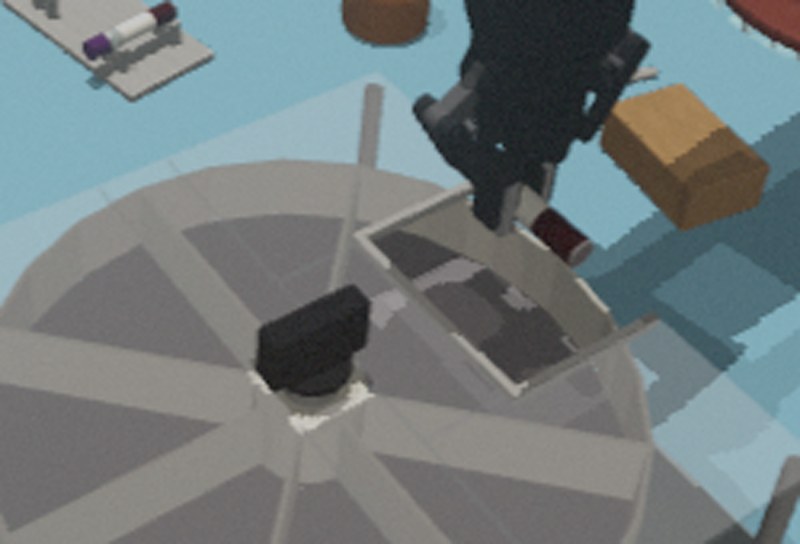

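View pics/top6b.png

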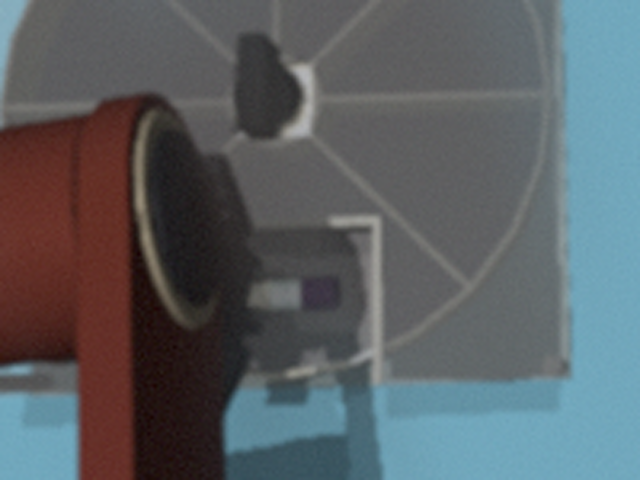

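Run:
```python
from h import *
s=eyes.grab_frame('scene');t=eyes.grab_frame('top')
S=lambda u,v:(u/3.2+180,v/3.2+180)
T=lambda u,v:(u/3.2+60,v/3.2+130)
print('cap',atz(t,T(342,292),.143),'foot',atz(s,S(583,248),.143))
print('frame top view R',atz(t,T(378,220),.085),atz(t,T(378,380),.085))
for p in [(358,233),(518,392),(658,318),(475,188)]: print('frame scene',atz(s,S(*p),.086))
for p in [(580,285),(605,315)]:print('wall',atz(s,S(*p),.076))
print('knob',atz(s,S(314,305),.126))
```

```text
cap [0.48791879 0.09454044 0.143     ] foot [0.48624631 0.19754373 0.143     ]
frame top view R [0.53325548 0.08680254 0.085     ] [0.44125414 0.08606345 0.085     ]
frame scene [0.53451908 0.08896968 0.086     ]
frame scene [0.53245519 0.21584062 0.086     ]
frame scene [0.44068839 0.21641719 0.086     ]
frame scene [0.45847899 0.09395158 0.086     ]
wall [0.45096804 0.17258438 0.076     ]
wall [0.45438513 0.19503879 0.076     ]
knob [0.6070207  0.14851958 0.126     ]
```

Request:
step_arm([
  [0,0.008,0,0,0,0,255],
  [0,0.008,-0.03,0,0,0,255],
  [0,0.008,-0.06,0,0,0,255],
  [0,0.008,-0.09,0,0,0,255],
  [0,0.008,-0.12,0,0,0,255],
  [0,0.008,-0.15,0,0,0,255],
  [0,0.008,-0.164,0,0,0,255],
  [0,0.008,-0.164,0,0,0,255],
  [0,0.008,-0.164,0,0,0,255],
])

```text
time: 14.4
tool_pos: [0.4882, 0.1522, 0.0416]
tool_rot: [0.0, 0.703, 0.712, 0.0]
contact_force: [0.2, -1.0, -0.1]
gripper_width: 0.167
```

Run:
```python
from h import *
for c in ['scene','top']:
    f=snap(c,c+'7.png');i=cv2.imread(f'pics/{c}7.png');i=i[180:350,180:430] if c=='scene' else i[130:280,60:260]
    cv2.imwrite(f'pics/{c}7b.png',cv2.resize(i,None,fx=3.2,fy=3.2,interpolation=cv2.INTER_CUBIC))
```

```text
(no output)
```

View pics/scene7b.png

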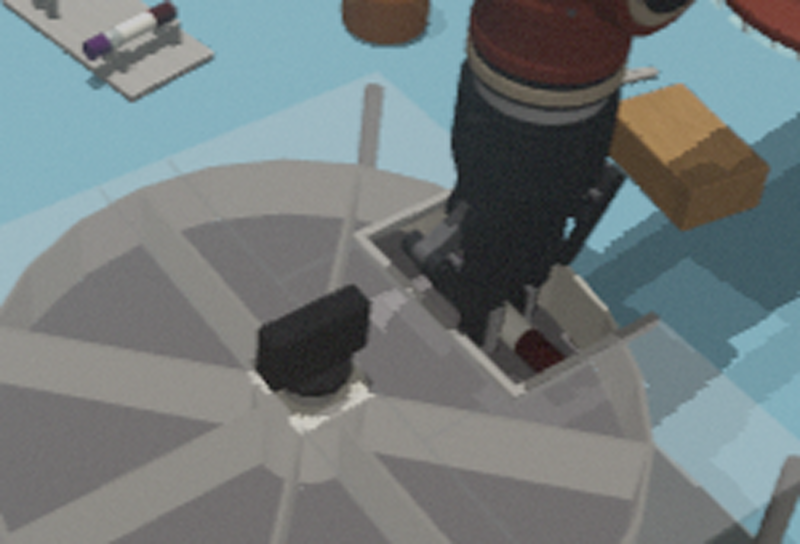

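View pics/top7b.png

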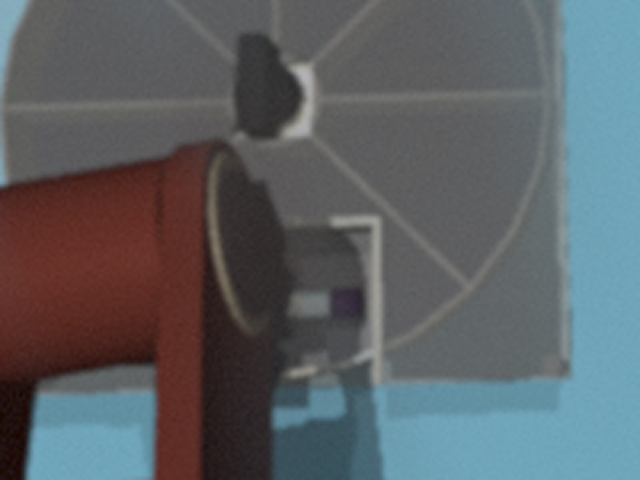

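Request:
step_arm([
  [0,0,0,0,0,0,200],
  [0,0,0,0,0,0,160],
  [0,0,0,0,0,0,160],
  [0,0,0,0,0,0,160],
  [0,0,0,0,0,0,160],
  [0,0,0,0,0,0,160],
])

```text
time: 15.1
tool_pos: [0.4878, 0.1522, 0.0414]
tool_rot: [-0.0, 0.703, 0.712, -0.0]
contact_force: [-0.3, 0.8, -0.6]
gripper_width: 0.37
```

Request:
step_arm([
  [0,0,0.02,0,0,0,160],
  [0,0,0.06,0,0,0,160],
  [0,0,0.12,0,0,0,160],
  [0,0,0.2,0,0,0,160],
  [0,0,0.28,0,0,0,160],
  [0,0,0.36,0,0,0,160],
  [0,0,0.4,0,0,0,160],
])

```text
time: 15.8
tool_pos: [0.4894, 0.1525, 0.2471]
tool_rot: [0.002, 0.703, 0.712, 0.003]
contact_force: [0.7, 1.0, 0.6]
gripper_width: 0.376
```

Request:
step_arm([
  [0,-0.1,0,0,0,0,160],
  [0,-0.2,0,0,0,0,160],
  [0,-0.3,0,0,0,0,160],
  [0,-0.4,0,0,0,0,160],
  [0,-0.5,0,0,0,0,160],
  [0,-0.6,0,0,0,0,160],
  [0,-0.7,0,0,0,0,160],
  [0,-0.7,0,0,0,0,160],
])

```text
time: 16.6
tool_pos: [0.4872, -0.2029, 0.2423]
tool_rot: [0.001, 0.705, 0.709, -0.001]
contact_force: [0.5, 1.3, 0.2]
gripper_width: 0.374
```

Run:
```python
from h import *
for c in ['scene','top']:
    f=snap(c,c+'8.png');i=cv2.imread(f'pics/{c}8.png');i=i[180:350,180:430] if c=='scene' else i[80:280,60:260]
    cv2.imwrite(f'pics/{c}8b.png',cv2.resize(i,None,fx=3,fy=3,interpolation=cv2.INTER_CUBIC))
cv2.imwrite('pics/scene8c.png',cv2.imread('pics/scene8.png'))
```

```text
(no output)
```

View pics/scene8b.png

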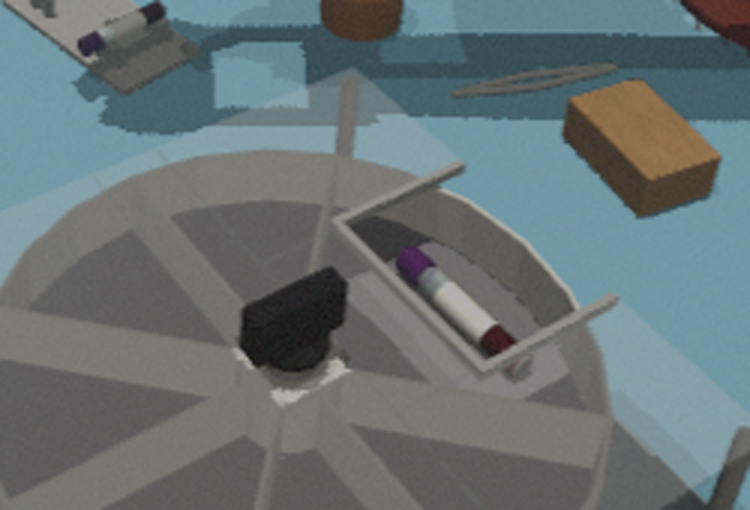

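View pics/top8b.png

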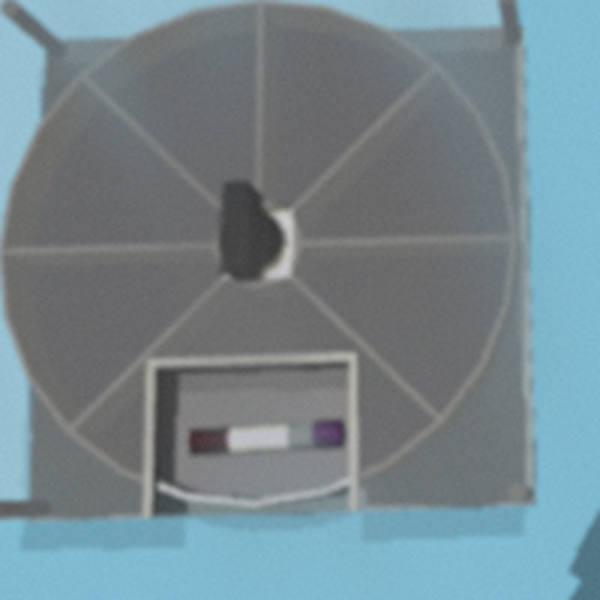

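View pics/scene8c.png

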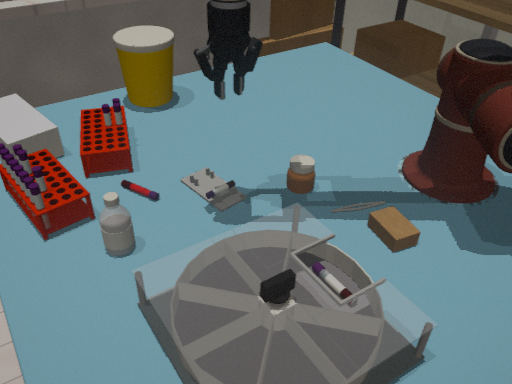

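```bash
python3 -c "
from h import *
print(manip.job_done())"
```

```text
the job is handed in; nothing more can be done
None
```

The long tube is filed: it lies flat on the floor of the wide bin, under the window. I handed the job in at about 17 s of the 64 s allowed.

- **Carousel:** I turned it by the knob about 118° counter-clockwise. The picture afterwards showed no divider in the window, with the rotor square to the frame to within about 1°, and it had not moved in the last picture either.
- **Tube:** I took the long tube from the rest and lowered it in lengthwise across the bin. I let go with it roughly 15 mm above the floor.
- **Other things:** The last pictures show the short tube still in its rest and the bottle and jar upright in their places. The gripper was well clear of everything.

**What disagreed:**
- While I turned the knob the hand felt up to about 20 N sideways. The axis I had measured was probably a few millimetres off.
- The network also marked the red look-alike as a long tube, once as its best find. I told the two apart by colour and by the rest.

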